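# Hang the skimmer on the utensil carousel

### The arm

A 6-joint arm with a two-finger parallel gripper is mounted at the origin on a cart in front of the work surface, level with it; the furniture and walls round the work are solid. World frame = base frame: x ahead of the robot, y to its left, z up, the work surface at z = 0. Lengths are in m, angles in rad, forces in N, time in s.
With the tool pointing down it reaches from about 0.325 to 1 m from the base axis. Payload 5.1 kg.
Tool frame: the origin (TCP) lies at the very end of the fingers, on their centre line; the grasp point (between the pads) lies 19 mm behind it (bot.pinch_z is the distance from the TCP to the grasp point, in m); z points along the fingers, y is the line along which they close (so a half turn about z gives the same grasp; the last joint's range is limited). The gripper opens to 85 mm and grips with 20 to 120 N. Pads are 22 mm wide; open, the fingers measure 114 mm over their backs; the gripper's body (76 mm by 85 mm) begins 54 mm behind the grasp point. The pads swing forward as they close: fully open they stand 13 mm farther back than shut.
Start: joints at [-1.357, 0.124, 1.65, -0, 1.367, -0.083], TCP at [0.19, -0.622, 0.231] pointing down, gripper open.
Joint ranges: [-2.61, 2.61], [-1.02, 2.33], [0.03, 2.71], [-1.35, 4.49], [0.32, 2.68], [-2.91, 2.91]. Speed limits (rad/s): [2.57, 2.57, 3.14, 3.14, 3.14, 3.14].

### API

Orientations are given as a unit quaternion [x, y, z, w].
In Python, from station import bot gives the robot as it stands.
- The arm moves only by the shell command python3 -m creep 'ROWS' [FORCE]. ROWS is JSON, a list that holds one entry, the list of rows, each a list of 7 numbers: the shift along the tool's x, y, z in mm, then the turn, a rotation vector about the tool's x, y, z in degrees, then the finger opening in mm, from 0 to 85.4. In form: [[[dx, dy, dz, wx, wy, wz, hand], ...]]. A call has 1 to 10 rows; each row is the pose to reach, as a shift and turn from the pose commanded when the call began, along the tool's axes at that moment; what a row does not reach only later rows make up. A row lasts 1/12 s, in which the tool goes at most 41.7 mm and 7.16 degrees, less where a joint would pass 70% of its speed; a pose out of reach is approached as far as the arm can. A call with a gripper value outside its range is refused whole. The fingers move at their own pace and stop on an object; FORCE is the grip in N (left out, the last holds). Time passes only in rows, so rows that repeat a pose let the fingers close. It gives the time, the measured TCP pose, the force, the opening and the grip force at its end, in the units of the state.
- bot.get_state(): the state, without advancing time (a new reading comes with each control period).
- bot.snapshot(name): name is "side" or "top" or "wrist"; returns a dict with "image" (480x640x3 uint8, red, green, blue), "mtx" (3x3 intrinsics, pixels), "R" (3x3) and "t" (3): a world point X has camera coordinates R X + t. Camera axes: x right, y down, z forward; pixel columns grow to the right and rows downward; lengths in m; the calibration is good to about 2 mm. The wrist camera is an equidistant fisheye: a pixel r from the principal point sees the ray r / f radians off the axis. A picture is of the moment at which its call begins. There is no depth.
- bot.job_done(): hands the job in; it is judged then, once.
The state is a dict: "t": time; "q": joint angles; "qd": joint speeds; "effort": joint torques, N m; "eef_pos": TCP position; "orientation": TCP orientation; "ft_force": force on the tool from outside, world axes, zero at the start; "wrist_torque": the same for the moment, N m; "width": finger opening in m; "finger_force": force on a finger pad.
Only numpy, scipy, OpenCV 4.12 (cv2) and the standard library are available. Lean on these libraries where they do the work, as an engineer would, in place of code of your own. Each camera call takes 0.05 s, during which the arm holds its last target. There are 200 camera calls.

### The job

First turn the top of the utensil carousel so that its one empty hook faces the front, straight above the tongue that sticks out of the foot. Then hang the small skimmer on that hook by its eye, so that it hangs free and still, with the hook still facing the front. Leave the salt shaker, the garlic bulb and the potato where they are.

Things in the scene. Friction and masses are not known exactly. Their poses are not given: they have to be found in the camera images.
- carousel: Fixed foot of the utensil carousel: round dark steel disc, 150 mm across, 20 mm high, with a thin post. Origin: centre of its underside, on the turning axis. Its -x axis points to the front, roughly to the robot; a flat tongue 30 mm wide sticks out there to 108 mm from the axis. The top that turns on the post has four hooks at 90 degree steps; three are taken, one is empty.
- rotor (a joint): Turning angle of the top, rad, counterclockwise seen from above; 0 when the empty hook faces exactly front (over the tongue). Starts between 0.55 and 1.5. It turns with light friction (about 0.08 N m) and stays where it is left. Within 0.3 of 0 counts as facing the front.
- front_tongue (a point): Point on top of the foot's tongue, 100 mm in front of the turning axis, 8 mm above the worktop.
- turn_bar (a point): Middle of the wooden turning bar that stands on the middle of the tray, on the axis, at z = 277 mm. The bar is 14 mm thick, 56 mm long and 28 mm high (z = 263 to 291 mm). Its axes turn with the top: x across the 14 mm thickness, y along the bar, z up; -x points in the direction of the empty hook.
- free_hook (a point): Bend (lowest point, on the centre line) of the empty hook, 45 mm from the axis, z = 173 mm, under the tray. Axes as turn_bar, -x outward. Round bar 7 mm thick: slopes gently down and out from the post to the bend, then rises outward at 45 degrees to the tip. The tray is in the way of a gripper pointing straight down: lean it back 40 to 45 degrees, fingers pointing in and down.
- hook_tip (a point): Tip of the empty hook, 25 mm farther out and 25 mm higher than free_hook (70 mm from the axis, z = 198 mm).
- skimmer: Loose small skimmer, about 0.09 kg, 157 mm long, lying flat on the worktop: steel dish 64 mm across with its centre at x = -42 mm, black handle 14 mm wide and 13 mm high from x = -11 to 47 mm, wire eye at the +x end. Origin on its underside; x along the handle to the eye, z up. At the start the eye points away from the robot, between -0.45 and 0.7 rad from world +x.
- skimmer_grip (a point): Middle of the skimmer's handle, 18 mm from the origin towards the eye, 6.5 mm above the underside: grip across y (14 mm). Overhead, part of a wall cupboard juts out: underside at z = 625 mm over x = 547 to 764 mm, y = 60 to 145 mm (and over all of y > 60 mm beyond x = 765 mm); keep the wrist and arm below or in front of it.
- skimmer_eye (a point): Centre of the skimmer's eye, 44 mm from the grip point along +x, 4 mm above the underside. The eye is a ring of 8 mm wire, 26 mm inside, 42 mm outside, in the skimmer's x-y plane. Hung up, this point ends about 10 mm below free_hook.
- salt: Bystander: salt shaker, 44 mm across, 90 mm high, standing; origin at its underside. It and the garlic may swap places.
- garlic: Bystander: garlic bulb, 56 mm across and high; origin at its underside.
- potato_a: Bystander: potato, 59x86x51 mm, lying; origin at its underside.
- tray (a point): Centre of the upper face of the round wooden tray that turns with the top, above the hooks, z = 256 mm. The tray is 180 mm across, underside at z = 248 mm, with a wire rim up to z = 276 mm. Three of the hooks below it carry utensils fixed to them (turner, ladle, fork; down to z = 30 mm, up to 55 mm from the axis, up to 24 mm either side of their hook).

How it is judged:
By the outcome, as a careful person would: the job done as asked, in the order asked, and still so for the second after the job is handed in, with the robot touching nothing.
It also fails if it takes over 58 s, if anything falls off the work surface, if the arm or the gripper's body presses on something with over 40 N, if the wrist force passes 120 N, or if a joint passes its speed limit or range.

## Working session

There is one attempt and no reset: what is moved stays moved. The work goes in short steps, Python scripts to look and compute and a shell command to move; the robot and the scene stay as the last step left them, time stands still between calls to the robot, and variables do not carry over. Pictures are saved under pics/ and viewed, at most 13 in all, crops included, and the job is handed in when it is done.

```bash
mkdir -p pics; ls
python3 - <<'E'
from station import bot
import cv2,numpy as np
for n in ["side","top"]:
    s=bot.snapshot(n); cv2.imwrite(f"pics/{n}0.png",s["image"][:,:,::-1]); print(n,s["mtx"].tolist(),np.round(s["R"],4).tolist(),np.round(s["t"],4).tolist())
s=bot.get_state(); print(s["t"],s["eef_pos"],s["orientation"],s["ft_force"],s["width"])
E
```

```text
pics
side [[438.40674454578425, 0.0, 323.27897526961505], [0.0, 438.40674454578425, 241.53919113855048], [0.0, 0.0, 1.0]] [[-0.8216, -0.5696, -0.0239], [-0.1979, 0.3242, -0.9251], [0.5347, -0.7553, -0.379]] [0.6154, 0.1643, 0.9029]
top [[463.3499247547868, 0.0, 322.34275053424074], [0.0, 463.3499247547868, 237.32388757368645], [0.0, 0.0, 1.0]] [[-0.3468, -0.938, 0.0033], [-0.9171, 0.3383, -0.2111], [0.1969, -0.0762, -0.9775]] [0.4853, 0.3948, 1.0025]
0.1 [ 0.1899683  -0.62105004  0.23016559] [ 9.89009323e-01  1.47850185e-01 -4.53330737e-05 -9.38245118e-04] [-0.66504112  0.13588112  0.03517631] 0.08540374736440046
```

View pics/side0.png

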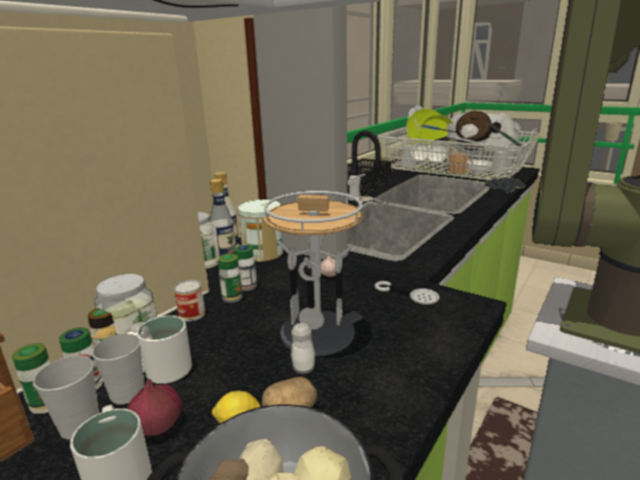

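View pics/top0.png

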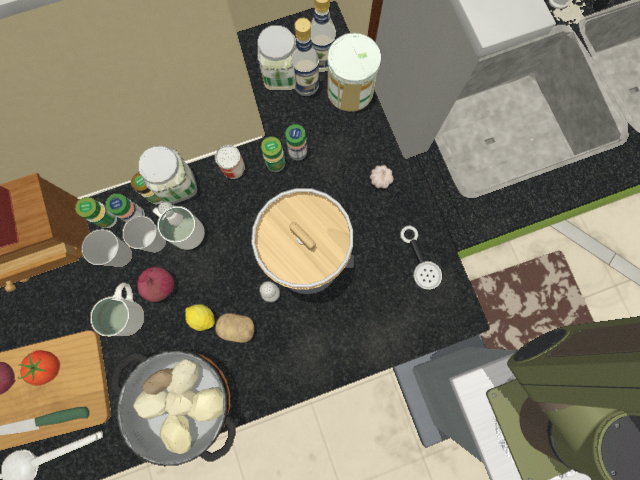

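Top view: tray centred near (303,240), bar from about (292,228) to (313,246), tongue at (347,261), skimmer eye (409,234) and dish (428,275). I'll enlarge both views.

Run:
```python
import cv2
a=cv2.imread("pics/top0.png")[180:305,245:445]; cv2.imwrite("pics/topc.png",cv2.resize(a,None,fx=4,fy=4,interpolation=cv2.INTER_CUBIC))
a=cv2.imread("pics/side0.png")[185:360,250:450]; cv2.imwrite("pics/sidec.png",cv2.resize(a,None,fx=3.4,fy=3.4,interpolation=cv2.INTER_CUBIC))
```

```text
(no output)
```

View pics/topc.png

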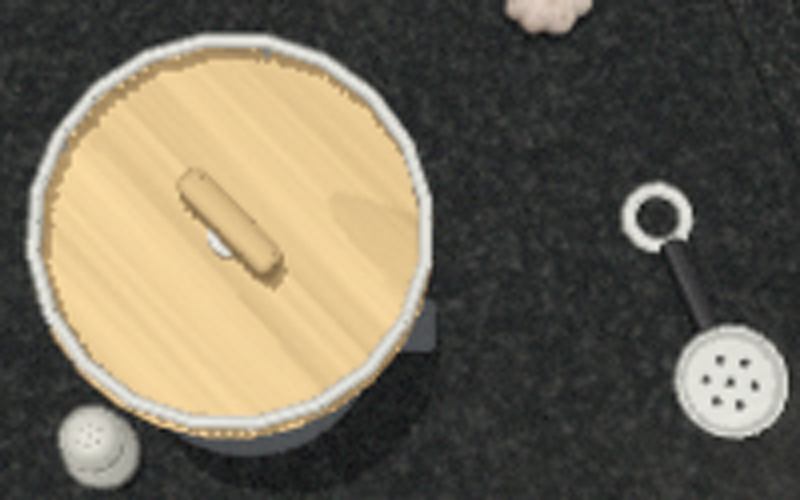

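View pics/sidec.png

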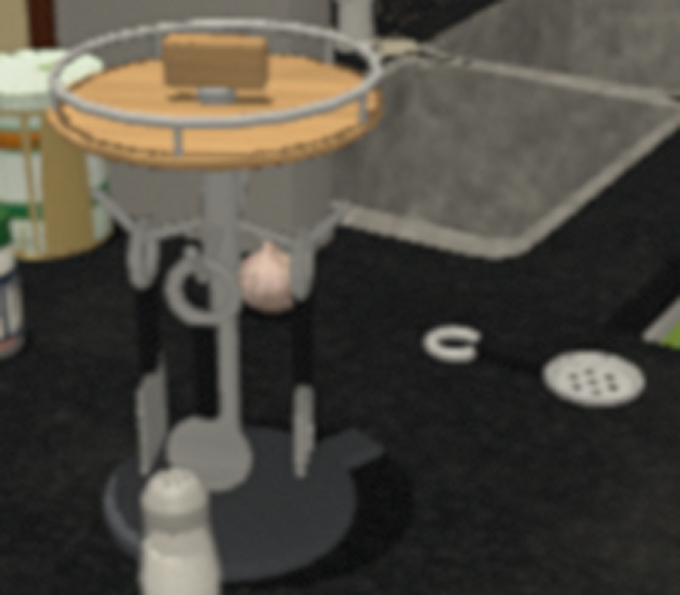

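Crops (px in the enlarged images): rim centre (230,232), bar top ends (188,178)/(270,262), eye (657,217), dish (732,381). Tongue end corners in the top crop are about (437,302)/(435,350).

```bash
cat > h.py <<'E'
from station import bot
import cv2,numpy as np
from scipy.spatial.transform import Rotation as Ro
def ray(s,u,v,z):
    d=s["R"].T@np.linalg.inv(s["mtx"])@[u,v,1]; c=-s["R"].T@s["t"]
    return c+d*(z-c[2])/d[2]
def proj(s,X):
    c=s["R"]@X+s["t"]; p=s["mtx"]@c; return p[:2]/p[2]
def pose():
    s=bot.get_state(); return s,np.array(s["eef_pos"]),Ro.from_quat(s["orientation"])
def delta(p,R):  # shift+turn from present measured pose to (p,R)
    s,p0,R0=pose(); return np.round(R0.inv().apply(np.array(p)-p0)*1000,1),np.round(np.degrees((R0.inv()*R).as_rotvec()),1)
E
python3 - <<'E'
from h import *
T=bot.snapshot("top");S=bot.snapshot("side")
t=lambda x,y,z:ray(T,(x+.5)/4-.5+245,(y+.5)/4-.5+180,z)
s=lambda x,y,z:ray(S,(x+.5)/3.4-.5+250,(y+.5)/3.4-.5+185,z)
def fit(f,pts,z):
    P=np.array([f(*p,z) for p in pts]); A=np.c_[2*P[:,:2],np.ones(len(P))]; x=np.linalg.lstsq(A,(P[:,:2]**2).sum(1),rcond=None)[0]; return x[:2],np.sqrt(x[2]+x[:2]@x[:2])
print("rim top",fit(t,[(32,230),(429,220),(235,37),(225,425),(85,95),(385,365),(80,370),(375,90)],.274))
print("rim side",fit(s,[(53,80),(380,75),(215,24),(215,120),(95,40),(95,112),(335,40),(330,110)],.274))
print("disc side",fit(s,[(104,495),(235,577),(355,500),(130,450),(150,558),(320,555)],.02))
for n,f,p,z in [("bar1",t,(188,178),.291),("bar2",t,(270,262),.291),("tongue",t,(437,302),.008),("tongue",t,(435,350),.008),("tongueS",s,(365,430),.008),("tongueS",s,(385,450),.008),("eyeT",t,(657,217),.004),("dishT",t,(732,381),.004),("eyeS",s,(453,343),.004),("dishS",s,(595,378),.004),("garl",t,(548,5),.03),("salt",t,(95,435),.09)]: print(n,f(*p,z).round(4))
E
```

```text
rim top (array([0.5048495 , 0.36873979]), np.float64(0.087696555354994))
rim side (array([0.50126933, 0.37947195]), np.float64(0.08564529321863831))
disc side (array([0.49322621, 0.38938488]), np.float64(0.0758679384370875))
bar1 [0.5281 0.3793 0.291 ]
bar2 [0.4815 0.3589 0.291 ]
tongue [0.4806 0.2622 0.008 ]
tongue [0.455  0.2733 0.008 ]
tongueS [0.4731 0.2695 0.008 ]
tongueS [0.4506 0.2832 0.008 ]
eyeT [0.4837 0.1227 0.004 ]
dishT [0.3796 0.1193 0.004 ]
eyeS [0.4838 0.1289 0.004 ]
dishS [0.3793 0.1225 0.004 ]
garl [0.6196 0.1406 0.03  ]
salt [0.4652 0.4663 0.09  ]
```

```bash
cat >> h.py <<'E'
def wristjoints(q1,phi,R):
    M=(Ro.from_euler('ZY',[q1,phi]).inv()*R*Ro.from_euler('z',-np.pi/2)); return M.as_euler('ZYZ')
def frame(z,x):
    z=np.array(z,float);z/=np.linalg.norm(z); x=np.array(x,float); x-=z*(x@z); x/=np.linalg.norm(x); return Ro.from_matrix(np.c_[x,np.cross(z,x),z])
AX=np.array([.5055,.369]); FA=np.radians(-111); u=np.r_[np.cos(FA),np.sin(FA),0]; Z=np.array([0,0,1.])
E
python3 - <<'E'
from h import *
s,p,R=pose(); print(s["q"],wristjoints(s["q"][0],s["q"][1]+s["q"][2],R))
for el in (45,30,10):
  c,sn=np.cos(np.radians(el)),np.sin(np.radians(el))
  z=-u*c-Z*sn
  for phi in (1.8,2.1,2.4):
    for sg in (1,-1): print(el,phi,sg,wristjoints(.27,phi,frame(z,sg*(-u*sn+Z*c))).round(2))
a=np.radians(23.6)
print("bar shift/turn", [delta([*AX,.30],frame([0,0,-1],k*np.array([np.cos(a),np.sin(a),0]))) for k in(1,-1)])
E
```

```text
[-1.35664287e+00  1.24238411e-01  1.65114995e+00 -2.54586865e-06
  1.36749571e+00 -8.25977914e-02] [-2.54586865e-06  1.36749571e+00 -8.25977914e-02]
45 1.8 1 [0.76 0.96 0.31]
45 1.8 -1 [ 0.76  0.96 -2.83]
45 2.1 1 [0.96 0.77 0.01]
45 2.1 -1 [ 0.96  0.77 -3.13]
45 2.4 1 [ 1.28  0.63 -0.41]
45 2.4 -1 [1.28 0.63 2.73]
30 1.8 1 [1.08 0.91 0.12]
30 1.8 -1 [ 1.08  0.91 -3.02]
30 2.1 1 [ 1.33  0.8  -0.25]
30 2.1 -1 [1.33 0.8  2.89]
30 2.4 1 [ 1.63  0.77 -0.68]
30 2.4 -1 [1.63 0.77 2.46]
10 1.8 1 [ 1.53  0.92 -0.16]
10 1.8 -1 [1.53 0.92 2.99]
10 2.1 1 [ 1.75  0.94 -0.53]
10 2.1 -1 [1.75 0.94 2.61]
10 2.4 1 [ 1.95  1.02 -0.88]
10 2.4 -1 [1.95 1.02 2.26]
bar shift/turn [(array([ 591.3, -854.8,  -68.3]), array([-0.1, -0. , -6.6])), (array([ 591.3, -854.8,  -68.3]), array([-0.000e+00,  1.000e-01,  1.734e+02]))]
```

```bash
python3 -m creep '[[[0,0,-120,0,0,0,85],[0,0,-120,0,0,0,85],[0,0,-120,0,0,0,85],[590,-855,-120,0,0,-6.6,85],[590,-855,-120,0,0,-6.6,85],[590,-855,-120,0,0,-6.6,85],[590,-855,-120,0,0,-6.6,85],[590,-855,-120,0,0,-6.6,85],[590,-855,-120,0,0,-6.6,85],[590,-855,-120,0,0,-6.6,85]]]' 20
python3 - <<'E'
from h import *
s,p,R=pose(); a=np.radians(23.6); print(s["t"],s["q"].round(2),p,delta([*AX,.35],frame([0,0,-1],[np.cos(a),np.sin(a),0])))
E
```

```text
t: 1.03
eef_pos: [0.2783, -0.3416, 0.351]
orientation: [0.979, 0.204, 0.0, -0.0]
ft_force: [1.4, -0.7, 1.2]
width: 0.0847
finger_force: 0.0
1.0333 [-1.01 -0.4   1.93  0.    1.62  0.15] [ 0.27830445 -0.34158343  0.35103232] (array([ 492.3, -560.5,    1.2]), array([-0., -0., -0.]))
```

```bash
R='' ; python3 -m creep '[[[490,-560,0,0,0,0,85],[490,-560,0,0,0,0,85],[490,-560,0,0,0,0,85],[490,-560,0,0,0,0,85],[490,-560,0,0,0,0,85],[490,-560,0,0,0,0,85],[490,-560,0,0,0,0,85],[490,-560,0,0,0,0,85],[490,-560,0,0,0,0,85],[490,-560,0,0,0,0,85]]]' | head -2
python3 - <<'E'
from h import *
s,p,R=pose(); a=np.radians(23.6); print(s["t"],s["q"].round(2),p,delta([*AX,.35],frame([0,0,-1],[np.cos(a),np.sin(a),0])))
E
```

```text
t: 1.87
eef_pos: [0.404, 0.0559, 0.3515]
1.8667 [ 0.01 -0.48  1.98 -0.    1.64  1.16] [0.40402188 0.05590003 0.35152216] (array([ 218.5, -246.2,    1.6]), array([ 0. , -0.1,  0. ]))
```

```bash
python3 -m creep '[[[217,-245,0,0,0,0,50],[217,-245,0,0,0,0,50],[217,-245,0,0,0,0,50],[217,-245,0,0,0,0,50],[217,-245,0,0,0,0,50],[217,-245,0,0,0,0,50],[217,-245,0,0,0,0,50],[217,-245,0,0,0,0,50],[217,-245,0,0,0,0,50],[217,-245,0,0,0,0,50]]]' | head -2
python3 - <<'E'
from h import *
s,p,R=pose(); a=np.radians(23.6); print(s["t"],s["q"].round(2),p,s["ft_force"],delta([*AX,.263],frame([0,0,-1],[np.cos(a),np.sin(a),0])))
w=bot.snapshot("wrist"); i=w["image"][:,:,::-1]; cv2.imwrite("pics/w1.png",i); print(w["mtx"].tolist(),w["R"].tolist(),w["t"])
E
```

```text
t: 2.7
eef_pos: [0.5047, 0.3664, 0.3496]
2.7 [ 0.54  0.02  1.56 -0.    1.56  1.7 ] [0.50469753 0.36637818 0.34961084] [ 0.25523689 -0.59483216  0.10149406] (array([ 2. , -2.1, 86.6]), array([0. , 0.2, 0.1]))
[[371.64829954431775, 0.0, 322.11849195986395], [0.0, 371.64829954431775, 241.4317340339323], [0.0, 0.0, 1.0]] [[0.4035281670244204, -0.9149662097625301, 0.001361400273455903], [-0.870986779126334, -0.3836752748537881, 0.30687996684861624], [-0.2802624644954245, -0.12502047215821588, -0.9517472524448339]] [0.13140807 0.50385012 0.6792303 ]
```

View pics/w1.png

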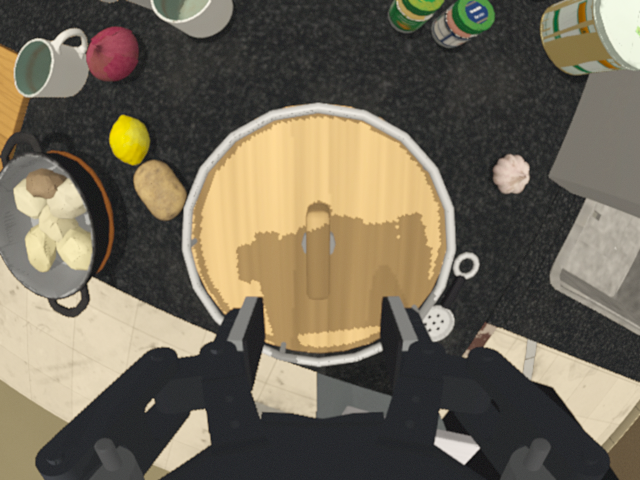

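The bar runs (318,205)–(317,297), parallel to the fingers, whose midline is about x=320: aligned. I check positions with this view, including the eye (466,265) and dish (439,322).

```bash
cat >> h.py <<'E'
def wray(s,u,v,z):
    d=(np.array([u,v])-s["mtx"][:2,2])/s["mtx"][0,0]; r=np.hypot(*d); d=np.r_[d/r*np.sin(r),np.cos(r)]
    d=s["R"].T@d; c=-s["R"].T@s["t"]; return c+d*(z-c[2])/d[2]
E
python3 - <<'E'
from h import *
w=bot.snapshot("wrist")
for n,p,z in [("b1",(318,207),.291),("b2",(317,296),.291),("eye",(466,265),.004),("dish",(439,322),.004)]: print(n,wray(w,*p,z))
P=np.array([wray(w,*p,.274) for p in [(187,232),(450,232),(318,108),(318,358),(225,140),(412,140)]])
A=np.c_[2*P[:,:2],np.ones(len(P))]; x=np.linalg.lstsq(A,(P[:,:2]**2).sum(1),rcond=None)[0];print(x)
E
```

```text
b1 [0.53434361 0.38106781 0.291     ]
b2 [0.48405671 0.3598443  0.291     ]
eye [0.48500272 0.12246383 0.004     ]
dish [0.38484136 0.11234187 0.004     ]
[ 0.50869976  0.36993823 -0.3884338 ]
```

```bash
python3 -m creep '[[[2,-2,40,0,0,0,50],[2,-2,84,0,0,0,50],[2,-2,84,0,0,0,50],[2,-2,84,0,0,0,50],[2,-2,84,0,0,0,10],[2,-2,84,0,0,0,10],[2,-2,84,0,0,0,10],[2,-2,84,0,0,0,10],[2,-2,84,0,0,0,10],[2,-2,84,0,0,0,10]]]' 20
```

```text
t: 3.63
eef_pos: [0.5066, 0.37, 0.2718]
orientation: [0.979, 0.205, 0.003, -0.003]
ft_force: [-2.1, 4.5, 4.3]
width: 0.0133
finger_force: 24.2
```

```bash
python3 -m creep '[[[2,0,0,0,0,6,10],[2,0,0,0,0,12,10],[2,0,0,0,0,18,10],[2,0,0,0,0,24,10],[2,0,0,0,0,30,10],[2,0,0,0,0,36,10],[2,0,0,0,0,42,10],[2,0,0,0,0,44,10],[2,0,0,0,0,44,10],[2,0,0,0,0,44,10]]]'
python3 - <<'E'
from h import *
s,p,R=pose(); x=R.apply([1,0,0]); print(s["q"].round(2),np.degrees(np.arctan2(x[1],x[0])))
E
```

```text
t: 4.47
eef_pos: [0.5066, 0.3698, 0.2718]
orientation: [0.984, -0.177, -0.0, -0.002]
ft_force: [-8.5, 0.8, 6.4]
width: 0.0137
finger_force: 24.7
[0.54 0.05 1.66 0.   1.43 2.47] -20.347873146383307
```

```bash
python3 -m creep '[[[0,0,0,0,0,0,50],[0,0,0,0,0,0,50],[0,0,0,0,0,0,50],[0,0,-40,0,0,0,50],[0,0,-80,0,0,0,50],[0,0,-90,0,0,0,50],[0,0,-90,0,0,0,50],[0,0,-90,0,0,0,50]]]'
python3 - <<'E'
from h import *
T=bot.snapshot("top")["image"][180:305,245:445,::-1];S=bot.snapshot("side")["image"][185:360,250:450,::-1]
r=lambda a:cv2.resize(a,(600,300) if a is T else (450,394),interpolation=cv2.INTER_CUBIC)
o=np.zeros((600,800,3),np.uint8); a=cv2.resize(T,(400,250),interpolation=cv2.INTER_CUBIC); o[:250,:400]=a; b=cv2.resize(S,(400,350),interpolation=cv2.INTER_CUBIC); o[250:,:400]=b
w=bot.snapshot("wrist"); c=w["image"][60:420,120:520,::-1]; o[:360,400:]=c; cv2.imwrite("pics/c2.png",o)
s,p,R=pose(); d=np.array([1,.032,0]); g=np.array([.4415,.123,.15]); print(p,delta(g,frame([0,0,-1],d)))
E
```

```text
t: 5.13
eef_pos: [0.5084, 0.3686, 0.3588]
orientation: [0.984, -0.177, 0.001, -0.001]
ft_force: [-0.3, -0.1, -0.7]
width: 0.0501
finger_force: 0.0
[0.50730074 0.36808473 0.35502551] (array([ 24.2, 252.1, 205.7]), array([  0.1,   0.1, -22.2]))
```

View pics/c2.png

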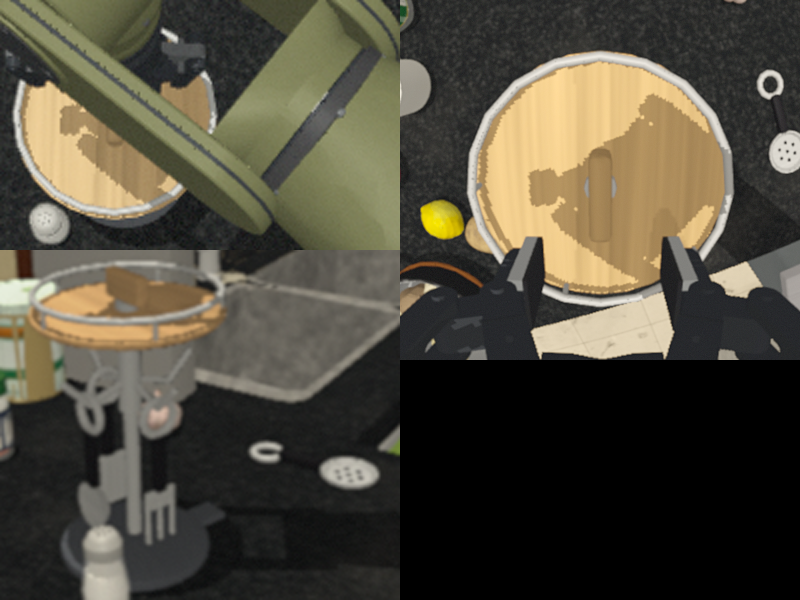

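```bash
python3 -m creep '[[[4,42,0,0,0,-4,70],[8,84,0,0,0,-10,70],[12,125,0,0,0,-16,70],[18,167,10,0,0,-22.2,70],[24,205,30,0,0,-22.2,70],[24,230,60,0,0,-22.2,70],[24,252,95,0,0,-22.2,70],[24,252,136,0,0,-22.2,70],[24,252,177,0,0,-22.2,70],[24,252,206,0,0,-22.2,70]]]' |head -3; python3 -m creep '[[[0,0,0,0,0,0,70],[0,0,0,0,0,0,70]]]'|head -3
python3 - <<'E'
from h import *
w=bot.snapshot("wrist"); cv2.imwrite("pics/w3.png",w["image"][60:460,120:520,::-1][:, :].repeat(1,0)); 
s,p,R=pose(); print(s["q"].round(2),p)
E
```

```text
t: 6.12
eef_pos: [0.4393, 0.1228, 0.1459]
orientation: [1.0, 0.015, -0.003, 0.0]
t: 6.28
eef_pos: [0.4404, 0.1235, 0.1488]
orientation: [1.0, 0.016, -0.003, 0.0]
[ 0.16 -0.25  2.14  0.    1.25  1.7 ] [0.44239963 0.12393165 0.15154558]
```

View pics/w3.png

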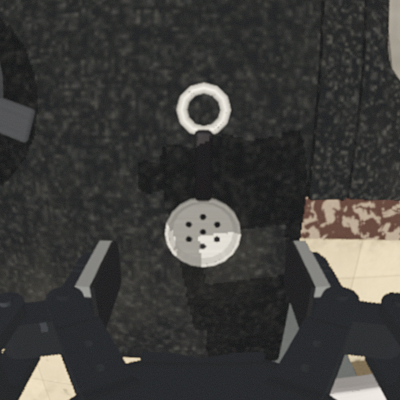

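Eye at (323.5,169), dish centre (323,292) in full-image px; handle vertical between the fingers.

Run:
```python
from h import *
w=bot.snapshot("wrist")
e=wray(w,323.5,169,.004);d=wray(w,323,292,.006); x=(e-d)[:2]; L=np.hypot(*x); g=e[:2]-x/L*.044
print(e,d,L,np.degrees(np.arctan2(x[1],x[0])),g,pose()[1],delta([*g,.005],frame([0,0,-1],[*x,0])))
```

```text
[0.48693416 0.12448031 0.004     ] [0.38290873 0.12141323 0.006     ] 0.10407063347963309 1.6888156998362445 [0.44295327 0.12318358] [0.44357059 0.12418128 0.15320999] (array([ -1. ,   1. , 148.2]), array([-0. , -0.1,  0.1]))
```

```bash
python3 -m creep '[[[-1,1,40,0,0,0,60],[-1,1,80,0,0,0,60],[-1,1,115,0,0,0,60],[-1,1,138,0,0,0,60],[-1,1,148,0,0,0,60],[-1,1,148,0,0,0,60],[-1,1,148,0,0,0,60],[-1,1,148,0,0,0,60]]]' 60; python3 -m creep '[[[0,0,0,0,0,0,5],[0,0,0,0,0,0,5],[0,0,0,0,0,0,5],[0,0,0,0,0,0,5],[0,0,0,0,0,0,5],[0,0,0,0,0,0,5]]]' 60
```

```text
t: 7.05
eef_pos: [0.4441, 0.1234, 0.0062]
orientation: [1.0, 0.016, 0.003, -0.0]
ft_force: [0.1, -0.4, 0.5]
width: 0.06
finger_force: 0.0
t: 7.55
eef_pos: [0.4422, 0.123, 0.0043]
orientation: [1.0, 0.016, 0.001, -0.0]
ft_force: [-1.1, 0.3, 6.0]
width: 0.0117
finger_force: 60.3
```

```bash
cat >> h.py <<'E'
AX=np.array([.5066,.3698]); FA=np.radians(-110.3); u=np.r_[np.cos(FA),np.sin(FA),0]
EYE=np.array([.0447,0,.0003])
def hookpose(r,z,el,t=0):  # tool pose that puts eye centre at radius r, height z
    a=np.radians(el); c,s=np.cos(a),np.sin(a); R=frame(-u*c-Z*s,-u*s+Z*c)
    return np.r_[AX,0]+u*r+Z*z-R.apply(EYE),R
def where():
    s,p,R=pose(); e=p+R.apply(EYE)-np.r_[AX,0]; return dict(t=round(s["t"],2),q=s["q"].round(2),r=round(e@u*1000,1),tang=round(e@np.cross(Z,u)*1000,1),z=round(e[2]*1000,1),el=round(np.degrees(np.arcsin(-R.apply([0,0,1])[2])),1),f=s["ft_force"].round(1),w=s["width"])
E
python3 - <<'E'
from h import *
p,R=hookpose(.16,.2065,45); print(p,delta(p,R))
w=bot.snapshot("wrist"); _,p0,R0=pose(); print("cam in tool",R0.inv().apply(-w["R"].T@w["t"]-p0))
E
```

```text
[0.44005087 0.18989433 0.17510446] (array([   0.2,  -66.9, -170.8]), array([ 26.6,  39.4, -64.2]))
cam in tool [ 0.07772976 -0.00055762 -0.14225458]
```

```bash
python3 -m creep '[[[0,0,-40,0,0,0,5],[0,0,-80,0,0,0,5],[0,-10,-120,0,0,0,5],[0,-20,-150,2,3,-5,5],[0,-35,-171,4,6,-10,5],[0,-50,-171,6,9,-15,5],[0,-60,-171,8.4,12.4,-20.2,5],[0,-67,-171,10.5,15.5,-25.3,5],[0,-67,-171,12.6,18.6,-30.4,5],[0,-67,-171,14.7,21.7,-35.5,5]]]'
python3 - <<'E'
from h import *
p,R=hookpose(.16,.2065,45); print(where(),delta(p,R))
E
```

```text
t: 8.43
eef_pos: [0.4386, 0.1904, 0.174]
orientation: [0.921, 0.32, 0.184, -0.129]
ft_force: [-0.8, -0.5, -1.1]
width: 0.0119
finger_force: 59.5
{'t': 8.43, 'q': array([ 0.11, -0.47,  2.31,  0.39,  1.02,  0.85]), 'r': np.float64(157.8), 'tang': np.float64(20.6), 'z': np.float64(192.5), 'el': np.float64(64.1), 'f': array([-0.8, -0.5, -1.1]), 'w': 0.011850868347594887} (array([ 1.3,  1.2, -0.8]), array([ 11.7,  17.7, -28.4]))
```

```bash
python3 -m creep '[[[0,0,0,2,3,-4.9,5],[0,0,0,4,6,-9.8,5],[0,0,0,6,9,-14.6,5],[0,0,0,8.2,12.4,-19.9,5],[0,0,0,10.2,15.5,-24.9,5],[0,0,0,11.7,17.7,-28.4,5],[0,0,0,11.7,17.7,-28.4,5],[0,0,0,11.7,17.7,-28.4,5],[0,0,0,11.7,17.7,-28.4,5],[0,0,0,11.7,17.7,-28.4,5]]]'|head -2
python3 - <<'E'
from h import *
for a in [(.16,.2065,45),(.0785,.2065,45)]: print(where(),delta(*hookpose(*a)))
S=bot.snapshot("side"); a=S["image"][150:350,270:470,::-1]; cv2.imwrite("pics/s4.png",cv2.resize(a,(600,600),interpolation=cv2.INTER_CUBIC))
for n,X in [("tip",np.r_[AX,0]+u*.07+Z*.198),("bend",np.r_[AX,0]+u*.045+Z*.173),("eye",pose()[1]+pose()[2].apply(EYE))]: print(n,(proj(S,X)-[270,150])*3+1)
E
```

```text
t: 9.27
eef_pos: [0.4393, 0.1902, 0.1747]
{'t': 9.27, 'q': array([-0.12, -0.43,  2.37,  0.85,  1.14, -0.11]), 'r': np.float64(159.9), 'tang': np.float64(-0.5), 'z': np.float64(206.0), 'el': np.float64(45.1), 'f': array([-0.3, -0.1, -0.1]), 'w': 0.012147413518239409} (array([ 0.3,  0.8, -0.3]), array([ 0.2,  0.1, -0.3]))
{'t': 9.27, 'q': array([-0.12, -0.43,  2.37,  0.85,  1.14, -0.11]), 'r': np.float64(159.9), 'tang': np.float64(-0.5), 'z': np.float64(206.0), 'el': np.float64(45.1), 'f': array([-0.3, -0.1, -0.1]), 'w': 0.012147413518239409} (array([58. ,  0.3, 57.2]), array([ 0.2,  0.1, -0.3]))
tip [224.12009829 251.47680595]
bend [193.7084435  296.13718801]
eye [328.89214515 210.92623235]
```

View pics/s4.png

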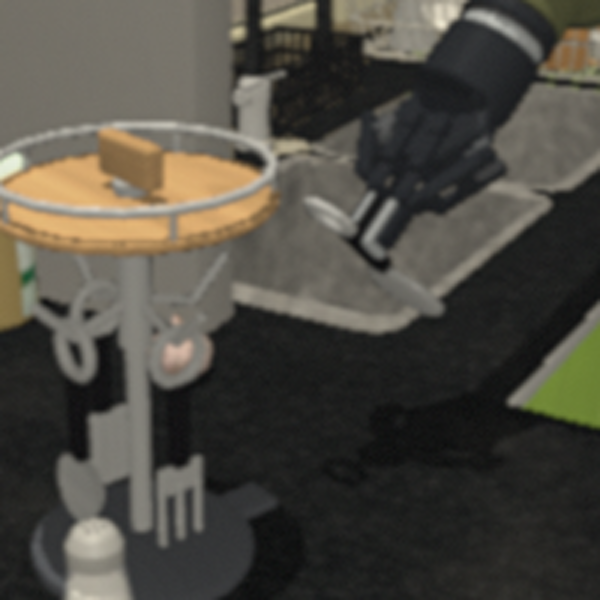

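The skimmer's eye appears at (330,215) and the hook tip at (225,255), both within about 4 px (3 mm) of the predictions. I move in.

```bash
python3 -m creep '[[[10,0,10,0,0,0,5],[25,0,25,0,0,0,5],[40,0,40,0,0,0,5],[52,0,51,0,0,0,5],[58,0.5,57,0,0,0,5],[58,0.5,57,0,0,0,5],[58,0.5,57,0,0,0,5],[58,0.5,57,0,0,0,5]]]'
python3 - <<'E'
from h import *
print(where(),delta(*hookpose(.045,.173,45)))
S=bot.snapshot("side"); a=S["image"][190:290,290:390,::-1]; cv2.imwrite("pics/s5.png",cv2.resize(a,(600,600),interpolation=cv2.INTER_CUBIC))
for n,X in [("tip",np.r_[AX,0]+u*.07+Z*.198),("eye",pose()[1]+pose()[2].apply(EYE))]: print(n,(proj(S,X)-[290,190])*6+2.5)
E
```

```text
t: 9.98
eef_pos: [0.4682, 0.2654, 0.1748]
orientation: [0.76, 0.525, 0.313, -0.218]
ft_force: [0.1, -0.5, -2.0]
width: 0.0119
finger_force: 59.5
{'t': 9.98, 'q': array([ 0.07, -0.32,  2.3 ,  0.88,  0.98, -0.01]), 'r': np.float64(79.3), 'tang': np.float64(0.5), 'z': np.float64(206.1), 'el': np.float64(45.1), 'f': array([ 0.1, -0.5, -2. ]), 'w': 0.011871033822404833} (array([ 0.9, -0.3, 47.8]), array([ 0.2,  0.1, -0.3]))
tip [328.74019657 263.4536119 ]
eye [350.52245164 233.22426094]
```

View pics/s5.png

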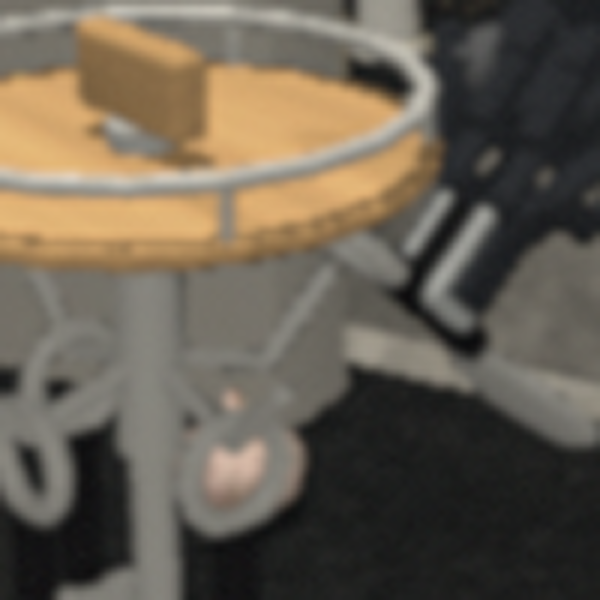

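The tip is at about (335,268), just ahead of the ring (visible from (335,240) to (405,275), upper part hidden by the tray), so they line up. I thread it along tool z.

```bash
python3 -m creep '[[[0.5,0,6,0,0,0,5],[0.5,0,12,0,0,0,5],[0.5,0,18,0,0,0,5],[0.5,0,24,0,0,0,5],[0.5,0,24,0,0,0,5]]]'|sed -n '1p;4p'; python3 -c "
from h import *
print(where())"; python3 -m creep '[[[0,0,6,0,0,0,5],[0,0,12,0,0,0,5],[0,0,18,0,0,0,5],[0,0,23,0,0,0,5],[0,0,23,0,0,0,5]]]'|sed -n '1p;4p'; python3 -c "
from h import *
print(where())
for a in [(.045,.170,45),(.045,.167,33),(.045,.164,22)]: print(delta(*hookpose(*a)))"
```

```text
t: 10.45
ft_force: [-0.5, 0.9, -1.4]
{'t': 10.45, 'q': array([ 0.11, -0.26,  2.29,  0.9 ,  0.93, -0.02]), 'r': np.float64(61.4), 'tang': np.float64(-0.0), 'z': np.float64(188.0), 'el': np.float64(45.2), 'f': array([-0.5,  0.9, -1.4]), 'w': 0.012052220337129665}
t: 10.87
ft_force: [-1.6, -2.3, 0.7]
{'t': 10.87, 'q': array([ 0.15, -0.21,  2.28,  0.93,  0.88, -0.04]), 'r': np.float64(44.8), 'tang': np.float64(0.6), 'z': np.float64(173.1), 'el': np.float64(45.1), 'f': array([-1.6, -2.3,  0.7]), 'w': 0.012105016863913975}
(array([-2.3, -0.3,  2.1]), array([ 0.1,  0.1, -0.4]))
(array([-3.5, -0.3, 13.5]), array([ 0.1, 12.1, -0.3]))
(array([-3.1, -0.3, 23.8]), array([ 0.2, 23.1, -0.3]))
```

```bash
python3 -m creep '[[[-2,0,2,0,0,0,5],[-2.5,0,5,0,3,0,5],[-3,0,8,0,6,0,5],[-3.3,0,11,0,9,0,5],[-3.5,0,13.5,0,12,0,5],[-3.4,0,16.5,0,15,0,5],[-3.3,0,19.5,0,18,0,5],[-3.2,0,22,0,21,0,5],[-3.1,0,23.8,0,23,0,5],[-3.1,0,23.8,0,23,0,5]]]'
python3 - <<'E'
from h import *
print(where())
for a in [(.045,.164,22),(.045,.164,10)]: print(delta(*hookpose(*a)))
S=bot.snapshot("side"); a=S["image"][170:360,250:440,::-1]; cv2.imwrite("pics/s6.png",cv2.resize(a,(600,600),interpolation=cv2.INTER_CUBIC))
E
```

```text
t: 11.7
eef_pos: [0.4868, 0.3112, 0.1254]
orientation: [0.681, 0.47, 0.462, -0.32]
ft_force: [-1.3, -1.1, 9.1]
width: 0.0122
finger_force: 60.3
{'t': 11.7, 'q': array([ 0.05, -0.05,  2.37,  1.55,  1.02, -0.66]), 'r': np.float64(45.1), 'tang': np.float64(2.0), 'z': np.float64(166.9), 'el': np.float64(21.6), 'f': array([-1.3, -1.1,  9.1]), 'w': 0.012241538335416725}
(array([-2.6, -1.8,  0.9]), array([ 0.3, -0.4, -0.3]))
(array([-1.8, -1.8, 10.2]), array([ 0.3, 11.6, -0.2]))
```

View pics/s6.png

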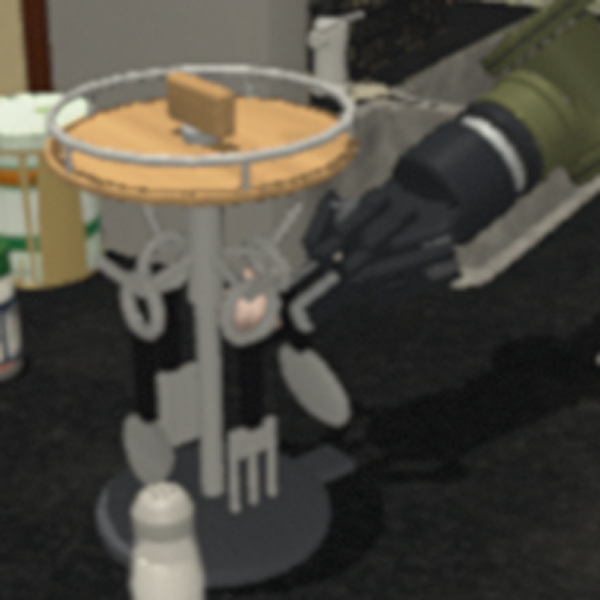

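```bash
python3 -m creep '[[[0,-1,2,0,2,0,5],[0,-1.5,4,0,4,0,5],[0,-1.5,6,0,6,0,5],[0,-1.5,8,0,9,0,5],[0,-1.5,10,0,12,0,5],[0,-1.5,10,0,12,0,5],[0,-1.5,10,0,12,0,5]]]'|sed -n '1p;4p'; python3 -c "
from h import *
print(where())
print(delta(*hookpose(.045,.1645,4)))"
```

```text
t: 12.33
ft_force: [-0.5, 1.5, 7.6]
{'t': 12.33, 'q': array([ 0.03,  0.1 ,  2.37,  1.77,  1.2 , -0.9 ]), 'r': np.float64(44.6), 'tang': np.float64(0.6), 'z': np.float64(166.3), 'el': np.float64(9.7), 'f': array([-0.5,  1.5,  7.6]), 'w': 0.011677931811147343}
(array([-1.7, -0.6,  4.3]), array([ 0.3,  5.7, -0. ]))
```

```bash
python3 -m creep '[[[0,0,0,0,0,0,16],[0,0,0,0,0,0,18],[0,0,0,0,0,0,22],[0,0,0,0,0,0,28],[0,0,0,0,0,0,36],[0,0,0,0,0,0,44],[0,0,0,0,0,0,50],[0,0,0,0,0,0,50],[0,0,0,0,0,0,50]]]' 20
python3 - <<'E'
from h import *
print(where())
S=bot.snapshot("side"); a=S["image"][190:350,270:430,::-1]; cv2.imwrite("pics/s7.png",cv2.resize(a,(600,600),interpolation=cv2.INTER_CUBIC))
E
```

```text
t: 13.08
eef_pos: [0.4872, 0.32, 0.1191]
orientation: [0.631, 0.436, 0.528, -0.366]
ft_force: [0.7, 0.2, -1.0]
width: 0.0499
finger_force: 0.0
{'t': 13.08, 'q': array([ 0.03,  0.1 ,  2.37,  1.77,  1.19, -0.9 ]), 'r': np.float64(45.3), 'tang': np.float64(-0.8), 'z': np.float64(163.1), 'el': np.float64(10.1), 'f': array([ 0.7,  0.2, -1. ]), 'w': 0.04990492207495664}
```

View pics/s7.png

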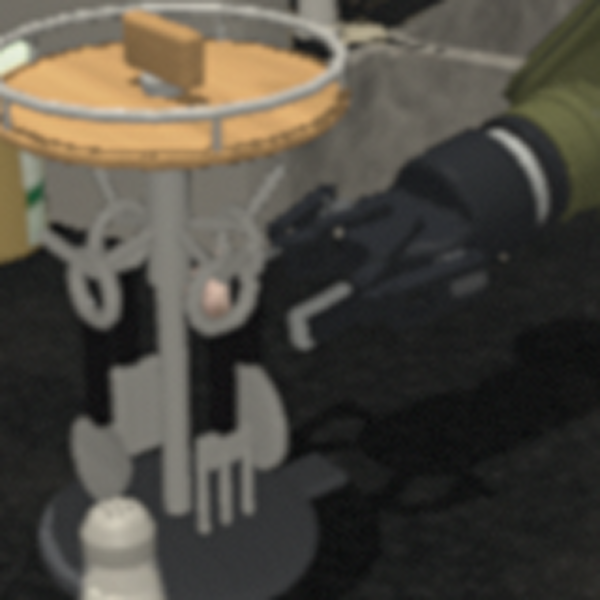

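The skimmer hangs vertically, its dish at (265,415) beside the fork and its eye on the hook at (240,240), with the fingers open and clear. I back out along the tool axis.

```bash
python3 -m creep '[[[0,0,-8,0,0,0,50],[0,0,-20,0,0,0,50],[0,0,-40,0,0,0,50],[0,0,-65,0,0,0,50],[0,0,-90,0,0,0,50],[0,0,-100,0,0,0,50],[0,0,-100,0,0,0,50],[0,0,-100,0,0,0,50],[0,0,-100,0,0,0,50],[0,0,-100,0,0,0,50]]]'; for i in 1 2 3 4 ; do python3 -m creep '[[[0,0,0,0,0,0,50],[0,0,0,0,0,0,50],[0,0,0,0,0,0,50],[0,0,0,0,0,0,50],[0,0,0,0,0,0,50],[0,0,0,0,0,0,50],[0,0,0,0,0,0,50],[0,0,0,0,0,0,50],[0,0,0,0,0,0,50],[0,0,0,0,0,0,50]]]' >/dev/null; done
python3 - <<'E'
from h import *
L=[]
for i in range(12): L.append(bot.snapshot("side")["image"][190:350,270:430,::-1])
print(where(),[int(np.abs(l.astype(int)-L[-1])[:,:130].max()) for l in L])
T=bot.snapshot("top")["image"][180:340,205:405,::-1]
o=np.zeros((400,800,3),np.uint8); o[:,:400]=cv2.resize(L[-1],(400,400),interpolation=cv2.INTER_CUBIC); o[:320,400:]=cv2.resize(T,(400,320)); cv2.imwrite("pics/s8.png",o)
E
```

```text
t: 13.97
eef_pos: [0.4524, 0.2284, 0.1366]
orientation: [0.631, 0.436, 0.527, -0.366]
ft_force: [0.1, 0.4, -0.2]
width: 0.0502
finger_force: 0.0
{'t': 17.9, 'q': array([-0.22, -0.04,  2.46,  1.56,  1.35, -0.84]), 'r': np.float64(143.7), 'tang': np.float64(-1.4), 'z': np.float64(180.7), 'el': np.float64(10.1), 'f': array([-0.2,  0.5,  0.4]), 'w': 0.0497864098717108} [12, 6, 11, 7, 10, 7, 11, 7, 10, 7, 11, 0]
```

View pics/s8.png

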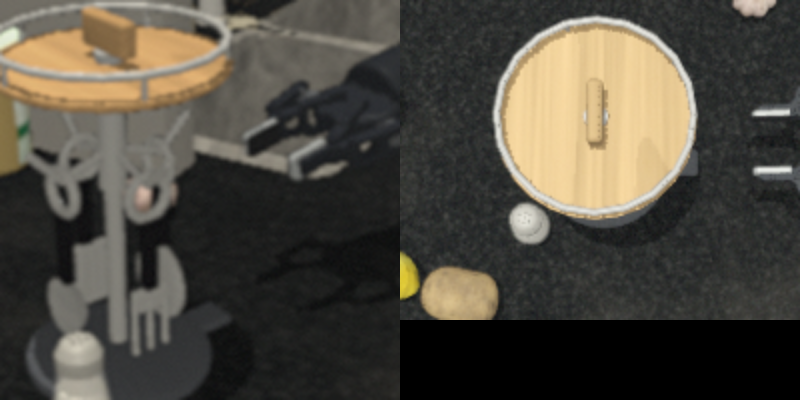

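```bash
for i in 1 2 3 4 5 6 7 8; do python3 -m creep '[[[0,0,0,0,0,0,50],[0,0,0,0,0,0,50],[0,0,0,0,0,0,50],[0,0,0,0,0,0,50],[0,0,0,0,0,0,50],[0,0,0,0,0,0,50],[0,0,0,0,0,0,50],[0,0,0,0,0,0,50],[0,0,0,0,0,0,50],[0,0,0,0,0,0,50]]]' >/dev/null; done
python3 - <<'E'
from h import *
T=bot.snapshot("top"); d=ray(T,302.5,221,.291)-ray(T,302,250,.291); print("bar az",np.degrees(np.arctan2(d[1],d[0])))
L=[bot.snapshot("side")["image"].astype(int) for i in range(14)]
D=[np.abs(l-L[-1]).max(2)[190:350,270:400] for l in L]
print(pose()[0]["t"],[int(x.max()) for x in D],[int((x>5).sum()) for x in D],np.argwhere(D[0]>5)[:12].tolist())
E
```

```text
bar az -20.729188340771252
25.3667 [6, 8, 6, 8, 7, 7, 8, 7, 7, 8, 6, 6, 7, 0] [8, 14, 16, 9, 16, 12, 25, 23, 9, 11, 8, 8, 12, 0] [[92, 22], [97, 25], [108, 26], [113, 59], [135, 85], [138, 85], [153, 94], [158, 87]]
```

Only image noise remains, so the skimmer is still. The bar lies at -20.7°, so the hook points along -110.7°, over the tongue (-110.8°).

```bash
python3 -c "
from station import bot
print(bot.job_done())"
```

```text
the job is handed in; nothing more can be done
None
```

The job is handed in at about 25 s of the 58 s limit: the empty hook was turned to face the front, within about 1° of the tongue by measurement, and the skimmer hangs still on it by its eye, the gripper clear and the salt, garlic and potato untouched.

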